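# Find the rocking cover and press it home

## Robot

A 6-joint arm with a two-finger parallel gripper is mounted at the origin on the work surface. World frame = base frame: x ahead of the robot, y to its left, z up, the work surface at z = 0. Lengths are in m, angles in rad, forces in N, time in s.
With the tool pointing down it reaches from about 0.3 to 0.775 m from the base axis. Payload 14.6 kg.
Tool frame: the origin (TCP) lies midway between the tips of the shut fingers; the grasp point (between the pads) lies 19 mm behind it; z points along the fingers, y is the direction in which the jaws open and shut (so a half turn about z gives the same grasp; the last joint's range is limited). The gripper opens to 94 mm and grips with 3 to 60 N. Pads are 16 mm wide; open, the fingers measure 119 mm over their backs; the gripper's body (75 mm by 177 mm) begins 78 mm behind the grasp point.
Start: joints at [-1.387, 0.3, 1.521, -0, 1.321, -0.067], TCP at [0.136, -0.533, 0.205] pointing down, gripper open.
Joint ranges: [-3.03, 3.03], [-0.79, 2.21], [0.23, 2.52], [-1.04, 4.18], [0, 3.07], [-2.55, 2.55]. Speed limits (rad/s): [2.22, 2.22, 2.57, 3.14, 3.14, 3.14].

## Interface

Orientations are given as [roll, pitch, yaw] about the fixed x, y, z axes, in that order (R = Rz(yaw) Ry(pitch) Rx(roll)).
In Python, from station import readout, imaging, job gives the robot as it stands.
- The arm moves only by the tool arm_command, never from a script. Its argument "increments" is a list of rows, each an object with "gripper": the opening, from 0 (shut) to 1 (fully open); "slide": the shift along the world's x, y, z in m, a list of three; "yaw": the turn about the world's z in rad. A call has 1 to 8 rows; each row is the pose to reach, as a shift and turn from the pose commanded when the call began; what a row does not reach only later rows make up. A row lasts 1/8 s, in which the tool goes at most 62.5 mm and 10.7 degrees, less where a joint would pass 70% of its speed; a pose out of reach is approached as far as the arm can. A call with a gripper value outside its range is refused whole. The fingers move at their own pace and stop on an object; "grip_force" is the grip in N (left out, the last holds). Time passes only in rows, so rows that repeat a pose let the fingers close. It gives the time, the measured TCP pose, the force and the opening at its end, in the units of the state.
- readout.get_obs(): the state, without advancing time (a new reading comes with each control period).
- imaging.camera(name): name is "scene" or "top" or "wrist"; returns a dict with "color" (384x512x3 uint8, red, green, blue), "mtx" (3x3 intrinsics, pixels), "rvec" (rotation vector, rad) and "tvec" (3), from world to camera coordinates, as OpenCV has them. Camera axes: x right, y down, z forward; pixel columns grow to the right and rows downward; lengths in m; the calibration is good to about 2 mm. A picture is of the moment at which its call begins. There is no depth.
- job.hand_in(): hands the job in, once; it reports no verdict.
The state is a dict: "time_s": time; "qpos": joint angles; "joint_vel": joint speeds; "tau": joint torques, N m; "ee_pos": TCP position; "eef_rot": TCP orientation; "force": force on the tool from outside, world axes, zero at the start; "moment": the same for the moment, N m; "grip_width": finger opening in m.
Only numpy, scipy, OpenCV 4.12 (cv2) and the standard library are available. Lean on these libraries where they do the work, as an engineer would, in place of code of your own. Each camera call takes 0.05 s, during which the arm holds its last target. There are 200 camera calls.

## Task

Four sensor housings are clamped in the assembly nest with their covers put on, but one cover's pins were never pushed in, so it rocks end to end. With the fingertips, press down on one end of the covers in turn until you feel or see the one that rocks, then press on its middle until it is fully home and lies flat like the others. Press only: do not lift any cover, and leave the bottle, dish and screwdriver beside the nest undisturbed.

Things in the scene. Friction and masses are not known exactly. Their poses are not given: they have to be found in the camera images.
- nest: fixed aluminium plate, 170 x 365 x 10 mm, on the bench, carrying four identical grey housings in a row along its y; origin at the centre of its underside, at bench height; x along each housing, z up. Housing centres at x = 0, y = -129, -43, +43, +129 mm. Lower than the rims, a black cable gland (17 mm thick, 18 mm long) sticks out of each +x end and small steel locating blocks stand at both ends.
- rims (a point): point on the nest, above its origin, at the height of the housings' rims, 40 mm above the bench. Each housing is 108 x 58 mm, open on top; its cover is let 7 mm into the mouth with 1.2 mm of play all round. A ledge inside, 33 mm above the bench, carries the edges of a cover that is home. Home covers (any of them) are level and do not give when pressed.
- cover_1: white lid 100 x 50 x 9 mm, about 45 g, at y = -129 mm of the nest; origin: centre of its underside, x along its length, z up. Home: top 42 mm above the bench. If unseated (one of the four is): level, 2.5-3 mm higher, on two 8 mm pins at x = 0, y = +-13 mm; a light press within 15 mm of a short end tips it 0.05 rad: that end drops to home height, the other rises some 3 mm more; let go, it falls back. 16 N or more on its middle slides the pins in for good.
- cover_2: white lid 100 x 50 x 9 mm, about 45 g, at y = -43 mm of the nest; origin: centre of its underside, x along its length, z up. Home: top 42 mm above the bench. If unseated (one of the four is): level, 2.5-3 mm higher, on two 8 mm pins at x = 0, y = +-13 mm; a light press within 15 mm of a short end tips it 0.05 rad: that end drops to home height, the other rises some 3 mm more; let go, it falls back. 16 N or more on its middle slides the pins in for good.
- cover_3: white lid 100 x 50 x 9 mm, about 45 g, at y = +43 mm of the nest; origin: centre of its underside, x along its length, z up. Home: top 42 mm above the bench. If unseated (one of the four is): level, 2.5-3 mm higher, on two 8 mm pins at x = 0, y = +-13 mm; a light press within 15 mm of a short end tips it 0.05 rad: that end drops to home height, the other rises some 3 mm more; let go, it falls back. 16 N or more on its middle slides the pins in for good.
- cover_4: white lid 100 x 50 x 9 mm, about 45 g, at y = +129 mm of the nest; origin: centre of its underside, x along its length, z up. Home: top 42 mm above the bench. If unseated (one of the four is): level, 2.5-3 mm higher, on two 8 mm pins at x = 0, y = +-13 mm; a light press within 15 mm of a short end tips it 0.05 rad: that end drops to home height, the other rises some 3 mm more; let go, it falls back. 16 N or more on its middle slides the pins in for good.
- bottle: small white dispensing bottle with black cap, 34 mm diameter, about 85 mm tall, standing on the bench near the nest's +y end; origin at the centre of its base. Bystander
- dish: round steel dish of brass parts, 72 mm across, 22 mm high, standing on the bench near the nest's -y end; origin at the centre of its base. Bystander
- screwdriver: screwdriver, 170 mm long, lying on the bench beyond the nest (its +x side), roughly along the nest's y; origin under the middle of its length. Bystander
Mind the look-alikes: they are no part of the job. Leave any yellow look-alike of the cover_4 alone.

How it is judged:
By the outcome, as a careful person would: the job done as asked, in the order asked, and still so for the second after the job is handed in, with the robot touching nothing.
It also fails if it takes over 48 s, if anything falls off the work surface, if the arm or the gripper's body presses on something with over 40 N, if the wrist force passes 120 N, or if a joint passes its speed limit or range.

## Working session

There is one attempt and no reset: what is moved stays moved. The work goes in short steps, Python scripts to look and compute and a tool call to move; the robot and the scene stay as the last step left them, time stands still between calls to the robot, and variables do not carry over. Pictures are saved under pics/ and viewed, about 8 in all and at most 12, crops included, and the job is handed in when it is done.

Besides the shell and the picture viewer there is one more tool, called after ">>>" as name(argument=value, ...) on one line, values as JSON. arm_command: Moves the arm, as the interface text tells. Its arguments: {"type":"object","properties":{"increments":{"type":"array","items":{"type":"object","properties":{"gripper":{"type":"number"},"slide":{"type":"array","items":{"type":"number"}},"yaw":{"type":"number"}}}},"grip_force":{"type":"number"}},"required":["increments"]}

```bash
mkdir -p pics; cat > h.py <<'E'
import numpy as np, cv2
from station import readout, imaging, job
def ray(c,uv,z):
    R=cv2.Rodrigues(np.array(c["rvec"],float))[0]; t=np.array(c["tvec"],float).ravel()
    o=-R.T@t; d=R.T@np.linalg.inv(np.array(c["mtx"]))@np.array([uv[0],uv[1],1.]); return o+d*(z-o[2])/d[2]
def proj(c,P): return cv2.projectPoints(np.array(P,float).reshape(-1,3),np.array(c["rvec"],float),np.array(c["tvec"],float),np.array(c["mtx"]),None)[0].reshape(-1,2)
def save(c,n): cv2.imwrite("pics/"+n,c["color"][:,:,::-1])
E
python3 - <<'E'
from h import *
import pickle
for n in("top","scene"):
    c=imaging.camera(n); pickle.dump(c,open(n+".pkl","wb")); save(c,n+"0.png")
    R=cv2.Rodrigues(np.array(c["rvec"],float))[0];print(n,-R.T@np.array(c["tvec"]).ravel())
print(readout.get_obs())
E
```

```text
top [0.43069965 0.06473657 1.02150839]
scene [1.02855363 0.47330495 0.83271221]
{'time_s': 0.1, 'qpos': array([-1.38659452e+00,  3.00421204e-01,  1.52154045e+00,  7.54967319e-06,
        1.32067701e+00, -6.65823090e-02]), 'joint_vel': array([ 0.00046269, -0.00109634, -0.00236205,  0.0013488 ,  0.00113677,
       -0.00042214]), 'tau': array([ 9.48031011e-04, -5.32642365e+01, -3.53283298e+01,  7.09566800e-02,
        2.34782853e-02, -4.16385399e-05]), 'ee_pos': array([ 0.13645464, -0.53255738,  0.20493088]), 'eef_rot': array([-3.14054945e+00, -7.68910173e-05,  2.50782200e-01]), 'force': array([ 0.09656251, -0.20820526,  0.9489399 ]), 'moment': array([0.01286376, 0.03405063, 0.03098518]), 'grip_width': 0.09399284286971134}
```

View pics/top0.png

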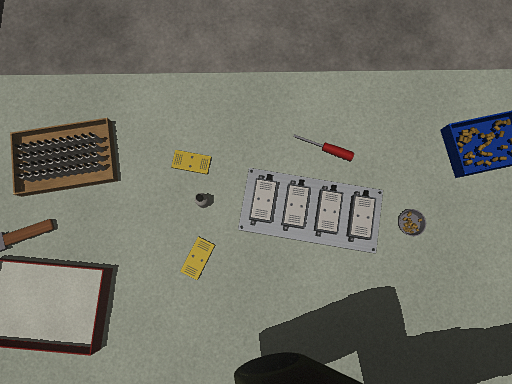

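View pics/scene0.png

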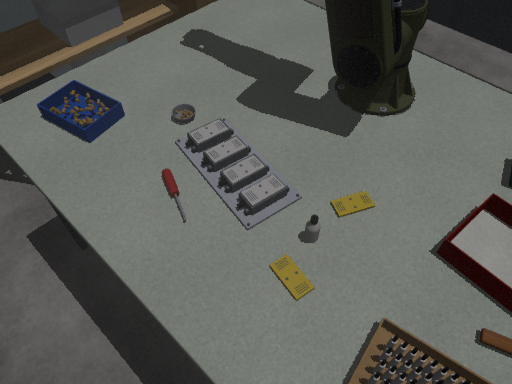

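The top view shows the nest with covers 4 to 1 from left to right at about (263,199), (297,205), (329,211) and (363,216). The bottle is at (204,200), the dish at (411,222), the screwdriver at (325,148), and there are yellow look-alikes at (191,161) and (199,258). The scene view agrees.

```bash
python3 - <<'E'
from h import *
import pickle
c=pickle.load(open("top.pkl","rb")); im=c["color"].astype(int)
m=((im.min(2)>165)).astype(np.uint8); m[:, :225]=0; m[:160]=0;m[255:]=0;m[:,390:]=0
print(im[211,329],im[211,345],im[180,383-10])
m=cv2.morphologyEx(m,cv2.MORPH_CLOSE,np.ones((3,3),np.uint8))
n,l,s,ce=cv2.connectedComponentsWithStats(m)
P=[]
for i in range(1,n):
    if s[i,4]>200:
        pts=np.argwhere(l==i)[:,::-1].astype(np.float32)
        w=np.array([ray(c,p,.042)[:2] for p in pts],np.float32)
        r=cv2.minAreaRect(w); print(s[i],ce[i],r); P.append(r[0])
P=np.array(P); print("plate",[ray(c,p,.01).round(3) for p in((250,169),(383,190),(376,252),(239,230))])
for nme,p,z in(("bottle",(204,200),.04),("dish",(411,222),.01),("sd",(352,155),.01),("sd2",(294,136),.01)): print(nme,ray(c,p,z).round(3))
E
```

```text
[162 157 150] [142 142 142] [140 142 127]
plate [array([0.661, 0.08 , 0.01 ]), array([ 0.599, -0.275,  0.01 ]), array([ 0.436, -0.245,  0.01 ]), array([0.498, 0.11 , 0.01 ])]
bottle [0.574 0.199 0.04 ]
dish [ 0.512 -0.343  0.01 ]
sd [ 0.697 -0.198  0.01 ]
sd2 [ 0.753 -0.042  0.01 ]
```

>>> arm_command(increments=[{"gripper":0,"slide":[0.04,0.04,0],"yaw":-0.1},{"gripper":0,"slide":[0.085,0.08,0],"yaw":-0.2},{"gripper":0,"slide":[0.13,0.12,0],"yaw":-0.3},{"gripper":0,"slide":[0.175,0.165,-0.01],"yaw":-0.424},{"gripper":0,"slide":[0.22,0.21,-0.03],"yaw":-0.424},{"gripper":0,"slide":[0.26,0.25,-0.05],"yaw":-0.424},{"gripper":0,"slide":[0.305,0.29,-0.065],"yaw":-0.424},{"gripper":0,"slide":[0.345,0.33,-0.085],"yaw":-0.424}])

```text
time_s: 1.1
ee_pos: [0.4824, -0.2017, 0.1202]
eef_rot: [3.141, -0.001, -0.173]
force: [0.0, 0.3, 0.5]
grip_width: 0.0174
```

>>> arm_command(increments=[{"slide":[0.003,0,0],"yaw":0},{"slide":[0.003,0,0],"yaw":0},{"slide":[0.003,0,0],"yaw":0}])

```text
invalid input
```

```bash
cat >> h.py <<'E'
O=np.array([.5485,-.0825]); YAW=-.173
def nest(x,y,z,O=O,yaw=YAW):
    c,s=np.cos(yaw),np.sin(yaw); return [O[0]+c*x-s*y,O[1]+s*x+c*y,z]
E
python3 - <<'E'
from h import *
import pickle
c=pickle.load(open("top.pkl","rb")); w=imaging.camera("wrist")
def draw(c,k):
    im=cv2.resize(c["color"][:,:,::-1],None,fx=k,fy=k,interpolation=cv2.INTER_CUBIC)
    for y in(-.129,-.043,.043,.129):
        p=proj(c,[nest(a,y+b,.042) for a,b in((-.05,-.025),(.05,-.025),(.05,.025),(-.05,.025))])
        cv2.polylines(im,[((p+.5)*k).astype(int)],True,(0,0,255),1)
    return im
a=draw(c,5)[800:1300,1180:1930]; cv2.imwrite("pics/ov.png",a)
cv2.imwrite("pics/wr.png",draw(w,1.5))
o=readout.get_obs();print(o["time_s"],o["ee_pos"],o["eef_rot"],o["force"],o["grip_width"])
E
```

```text
1.15 [ 0.48468286 -0.19691483  0.11736297] [-3.13961063e+00  2.21593201e-03 -1.70092635e-01] [ 1.16993422  5.04845476 -2.33134064] 0.013673216341601992
```

View pics/ov.png

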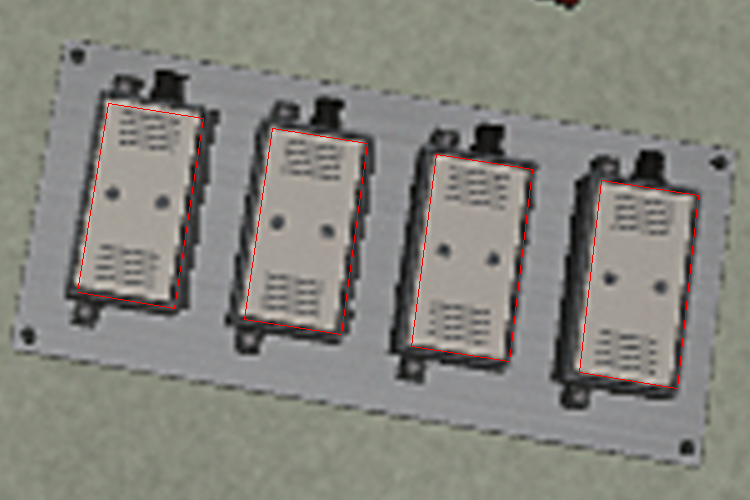

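View pics/wr.png

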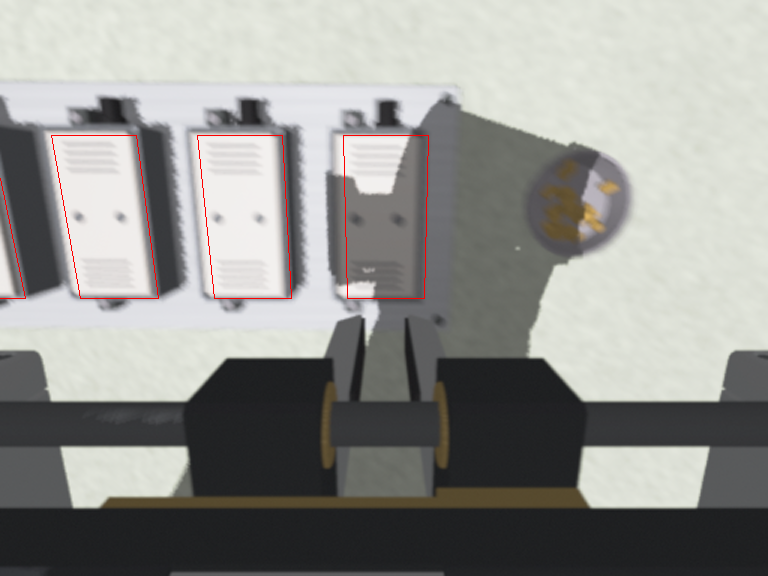

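The overlay matches the covers to about 1 mm. The second move was refused, so I'll fill in every field from now on.

>>> arm_command(increments=[{"gripper":0,"slide":[0.003,0,-0.03],"yaw":0},{"gripper":0,"slide":[0.003,0,-0.06],"yaw":0},{"gripper":0,"slide":[0.003,0,-0.07],"yaw":0},{"gripper":0,"slide":[0.003,0,-0.07],"yaw":0}])

```text
time_s: 1.65
ee_pos: [0.484, -0.2033, 0.0507]
eef_rot: [-3.141, 0.001, -0.173]
force: [0.1, 0.3, 0.9]
grip_width: 0.0006
```

>>> arm_command(increments=[{"gripper":0,"slide":[0,0,-0.003],"yaw":0},{"gripper":0,"slide":[0,0,-0.005],"yaw":0},{"gripper":0,"slide":[0,0,-0.005],"yaw":0}])

```text
time_s: 2.02
ee_pos: [0.4842, -0.2033, 0.0459]
eef_rot: [3.141, -0.0, -0.173]
force: [-0.4, -0.1, -0.4]
grip_width: 0.0006
```

>>> arm_command(increments=[{"gripper":0,"slide":[0,0,-0.001],"yaw":0},{"gripper":0,"slide":[0,0,-0.002],"yaw":0},{"gripper":0,"slide":[0,0,-0.002],"yaw":0}])

```text
time_s: 2.4
ee_pos: [0.484, -0.2032, 0.0435]
eef_rot: [-3.142, 0.0, -0.173]
force: [0.0, 0.4, -0.2]
grip_width: 0.0005
```

>>> arm_command(increments=[{"gripper":0,"slide":[0,0,-0.001],"yaw":0},{"gripper":0,"slide":[0,0,-0.002],"yaw":0},{"gripper":0,"slide":[0,0,-0.002],"yaw":0}])

```text
time_s: 2.78
ee_pos: [0.4842, -0.2032, 0.0422]
eef_rot: [3.141, -0.0, -0.173]
force: [-3.1, 1.5, 9.3]
grip_width: 0.0005
```

```bash
python3 - <<'E'
from h import *
w=imaging.camera("wrist"); s=imaging.camera("scene")
R=cv2.Rodrigues(np.array(w["rvec"],float))[0];print(-R.T@np.array(w["tvec"]).ravel(), R[2])
cs=cv2.resize(s["color"][105:225,165:315,::-1],None,fx=4,fy=4,interpolation=cv2.INTER_CUBIC)
cw=cv2.resize(w["color"][:,:,::-1],(640,480))
cw=cv2.resize(cw,(600,450)); cs=cv2.resize(cs,(600,480)); 
cv2.imwrite("pics/p1.png",cv2.resize(np.vstack([cw,cs])[:,:],(384*1,595)) if 0 else cv2.resize(np.hstack([cw[:, :],cv2.resize(cs,(562,450))]),(800,310)))
cv2.imwrite("pics/w1full.png",w["color"][:,:,::-1]);cv2.imwrite("pics/s1full.png",s["color"][:,:,::-1])
E
```

```text
[ 0.54966245 -0.21427764  0.22127863] [-0.22916373  0.03969322 -0.97257824]
```

View pics/p1.png

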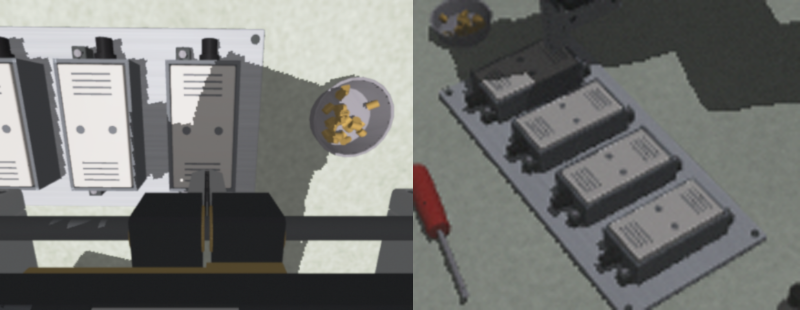

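Cover 1 takes 9 N at 42.2 mm, with no force down to 43.5 mm, and looks level in the wrist view. On to cover 2.

>>> arm_command(increments=[{"gripper":0,"slide":[0,0,0.012],"yaw":0},{"gripper":0,"slide":[0.0025,0.014,0.017],"yaw":0},{"gripper":0,"slide":[0.0105,0.06,0.017],"yaw":0},{"gripper":0,"slide":[0.0148,0.0847,0.012],"yaw":0},{"gripper":0,"slide":[0.0148,0.0847,0.006],"yaw":0},{"gripper":0,"slide":[0.0148,0.0847,0.0055],"yaw":0},{"gripper":0,"slide":[0.0148,0.0847,0.0055],"yaw":0}])

```text
time_s: 3.75
ee_pos: [0.4988, -0.1192, 0.0472]
eef_rot: [3.142, -0.0, -0.174]
force: [0.0, -0.3, 1.4]
grip_width: 0.0004
```

>>> arm_command(increments=[{"gripper":0,"slide":[0,0,-0.001],"yaw":0},{"gripper":0,"slide":[0,0,-0.002],"yaw":0},{"gripper":0,"slide":[0,0,-0.003],"yaw":0},{"gripper":0,"slide":[0,0,-0.003],"yaw":0}])

```text
time_s: 4.25
ee_pos: [0.4988, -0.1185, 0.0441]
eef_rot: [-3.142, 0.0, -0.173]
force: [-0.2, -0.3, -0.6]
grip_width: 0.0003
```

>>> arm_command(increments=[{"gripper":0,"slide":[0,0,-0.001],"yaw":0},{"gripper":0,"slide":[0,0,-0.002],"yaw":0},{"gripper":0,"slide":[0,0,-0.002],"yaw":0}])

```text
time_s: 4.62
ee_pos: [0.4989, -0.1185, 0.0423]
eef_rot: [-3.142, -0.0, -0.173]
force: [-1.8, 0.7, 3.6]
grip_width: 0.0005
```

```bash
python3 - <<'E'
from h import *
w=imaging.camera("wrist"); s=imaging.camera("scene")
a=cv2.imread("pics/w1full.png");b=w["color"][:,:,::-1]
cv2.imwrite("pics/w2full.png",b);save(s,"s2full.png")
f=lambda i:cv2.resize(i[10:260,170:330],None,fx=2.3,fy=2.3,interpolation=cv2.INTER_CUBIC)
cv2.imwrite("pics/p2.png",np.hstack([f(a),f(b)]))
o=readout.get_obs();print(o["ee_pos"],o["force"])
E
```

```text
[ 0.49891271 -0.11848829  0.04227873] [-1.87599004  0.74589893  3.07080912]
```

View pics/p2.png

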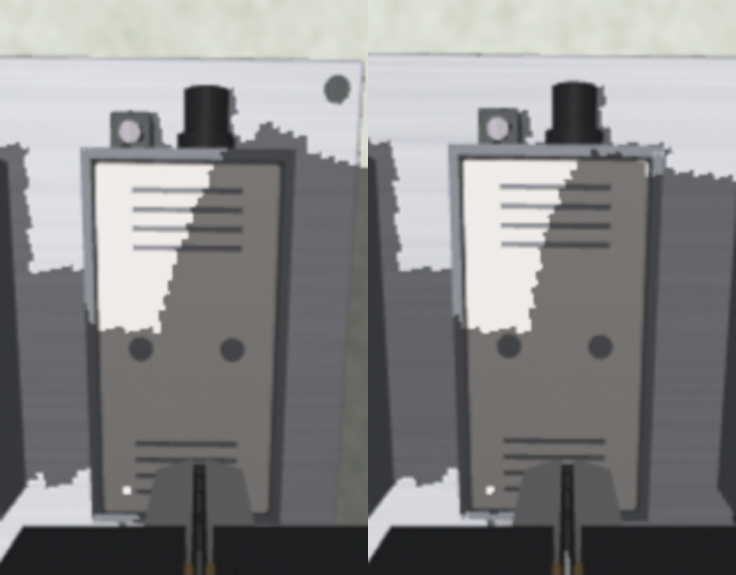

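Covers 1 and 2 look identical and level, with the same gap at the far end. Both stopped the fingertips at about 42.2 mm. On to cover 3.

>>> arm_command(increments=[{"gripper":0,"slide":[0,0,0.012],"yaw":0},{"gripper":0,"slide":[0.0025,0.014,0.017],"yaw":0},{"gripper":0,"slide":[0.0105,0.06,0.017],"yaw":0},{"gripper":0,"slide":[0.0148,0.0847,0.012],"yaw":0},{"gripper":0,"slide":[0.0148,0.0847,0.006],"yaw":0},{"gripper":0,"slide":[0.0148,0.0847,0.0055],"yaw":0},{"gripper":0,"slide":[0.0148,0.0847,0.0055],"yaw":0}])

```text
time_s: 5.6
ee_pos: [0.5136, -0.0345, 0.0478]
eef_rot: [3.142, -0.0, -0.174]
force: [-0.3, 0.2, 0.6]
grip_width: 0.0005
```

>>> arm_command(increments=[{"gripper":0,"slide":[0,0,-0.001],"yaw":0},{"gripper":0,"slide":[0,0,-0.002],"yaw":0},{"gripper":0,"slide":[0,0,-0.003],"yaw":0},{"gripper":0,"slide":[0,0,-0.003],"yaw":0}])

```text
time_s: 6.1
ee_pos: [0.5136, -0.0338, 0.0446]
eef_rot: [3.142, 0.0, -0.173]
force: [0.5, -0.2, -0.4]
grip_width: 0.0002
```

>>> arm_command(increments=[{"gripper":0,"slide":[0,0,-0.001],"yaw":0},{"gripper":0,"slide":[0,0,-0.002],"yaw":0},{"gripper":0,"slide":[0,0,-0.002],"yaw":0}])

```text
time_s: 6.48
ee_pos: [0.5136, -0.0338, 0.0425]
eef_rot: [3.142, 0.0, -0.173]
force: [1.2, 0.6, -0.6]
grip_width: 0.0003
```

```bash
python3 - <<'E'
from h import *
w=imaging.camera("wrist"); s=imaging.camera("scene")
a=cv2.imread("pics/w2full.png");b=w["color"][:,:,::-1]
cv2.imwrite("pics/w3full.png",b);save(s,"s3full.png")
f=lambda i:cv2.resize(i[10:260,170:330],None,fx=2.3,fy=2.3,interpolation=cv2.INTER_CUBIC)
cv2.imwrite("pics/p3.png",np.hstack([f(a),f(b)]))
o=readout.get_obs();print(o["ee_pos"],o["force"])
E
```

```text
[ 0.51369765 -0.03378765  0.04265284] [-0.72102382  0.23139279  0.11440843]
```

View pics/p3.png

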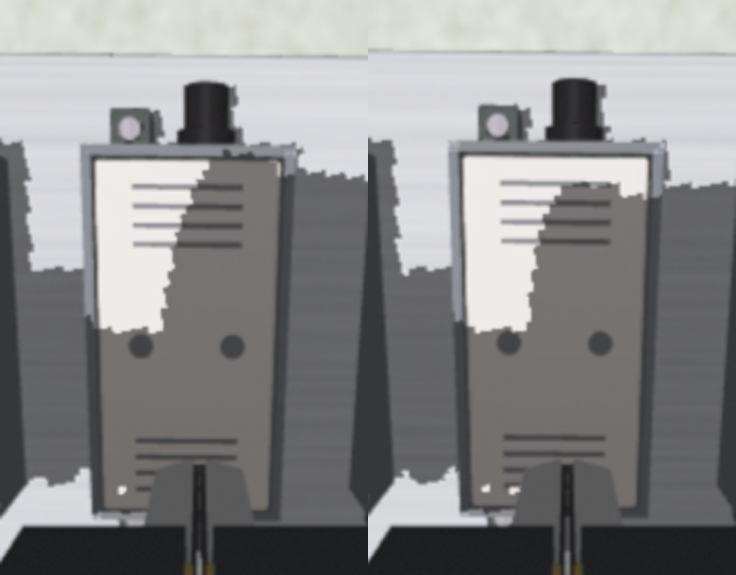

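Nothing at 42.5 mm on cover 3, and it looks level. I'll complete the press.

>>> arm_command(increments=[{"gripper":0,"slide":[0,0,-0.0007],"yaw":0},{"gripper":0,"slide":[0,0,-0.0014],"yaw":0},{"gripper":0,"slide":[0,0,-0.0014],"yaw":0}])

```text
time_s: 6.95
ee_pos: [0.5138, -0.0338, 0.0422]
eef_rot: [3.142, -0.0, -0.173]
force: [-5.4, 0.3, 13.5]
grip_width: 0.0005
```

>>> arm_command(increments=[{"gripper":0,"slide":[0,0,0.013],"yaw":0},{"gripper":0,"slide":[0.0025,0.014,0.018],"yaw":0},{"gripper":0,"slide":[0.0105,0.06,0.018],"yaw":0},{"gripper":0,"slide":[0.0148,0.0847,0.013],"yaw":0},{"gripper":0,"slide":[0.0148,0.0847,0.007],"yaw":0},{"gripper":0,"slide":[0.0148,0.0847,0.006],"yaw":0},{"gripper":0,"slide":[0.0148,0.0847,0.006],"yaw":0}])

```text
time_s: 7.82
ee_pos: [0.5284, 0.0502, 0.0473]
eef_rot: [3.142, 0.0, -0.174]
force: [-0.6, -0.3, 0.6]
grip_width: 0.0002
```

>>> arm_command(increments=[{"gripper":0,"slide":[0,0,-0.001],"yaw":0},{"gripper":0,"slide":[0,0,-0.002],"yaw":0},{"gripper":0,"slide":[0,0,-0.003],"yaw":0},{"gripper":0,"slide":[0,0,-0.003],"yaw":0}])

```text
time_s: 8.32
ee_pos: [0.5285, 0.0508, 0.0442]
eef_rot: [3.142, 0.0, -0.173]
force: [-0.8, -1.4, -0.0]
grip_width: 0.0007
```

>>> arm_command(increments=[{"gripper":0,"slide":[0,0,-0.001],"yaw":0},{"gripper":0,"slide":[0,0,-0.002],"yaw":0},{"gripper":0,"slide":[0,0,-0.002],"yaw":0}])

```text
time_s: 8.7
ee_pos: [0.5286, 0.0509, 0.0427]
eef_rot: [-3.142, -0.0, -0.173]
force: [-3.2, 0.0, 6.8]
grip_width: 0.0003
```

```bash
python3 - <<'E'
from h import *
w=imaging.camera("wrist"); s=imaging.camera("scene")
a=cv2.imread("pics/w3full.png");b=w["color"][:,:,::-1]
cv2.imwrite("pics/w4full.png",b);save(s,"s4full.png")
f=lambda i:cv2.resize(i[10:260,170:330],None,fx=2.3,fy=2.3,interpolation=cv2.INTER_CUBIC)
cv2.imwrite("pics/p4.png",np.hstack([f(a),f(b)]))
o=readout.get_obs();print(o["ee_pos"],o["force"])
E
```

```text
[0.52859895 0.05091655 0.04273893] [-2.95089926 -0.95033483  7.23096159]
```

View pics/p4.png

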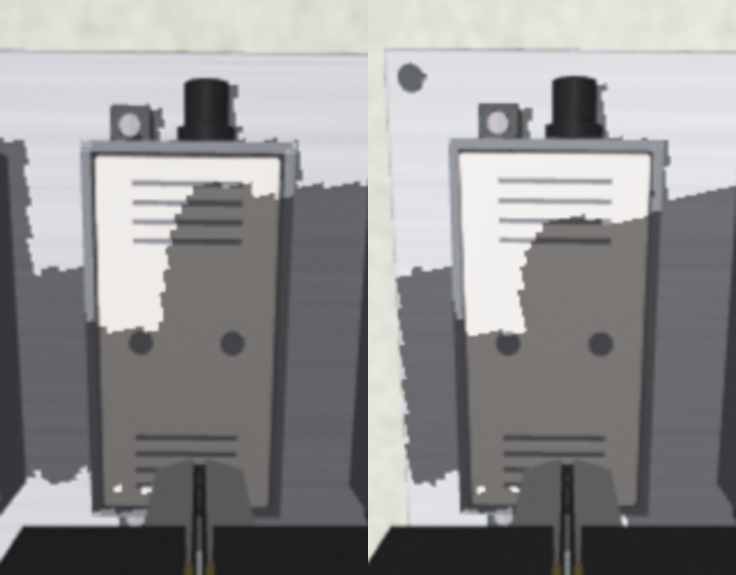

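Cover 4 is the one that rocks. Its far slots are wider, about 113 px against 110 px, so that end is up and nearer the camera. The fingers also met 7 N at 42.7 mm, higher than on the others. I'll lift off, move to its middle and press.

>>> arm_command(increments=[{"gripper":0,"slide":[0,0,0.012],"yaw":0},{"gripper":0,"slide":[0.021,-0.0032,0.014],"yaw":0},{"gripper":0,"slide":[0.0421,-0.0063,0.012],"yaw":0},{"gripper":0,"slide":[0.0421,-0.0063,0.006],"yaw":0},{"gripper":0,"slide":[0.0421,-0.0063,0.004],"yaw":0},{"gripper":0,"slide":[0.0421,-0.0063,0.004],"yaw":0}])

```text
time_s: 9.55
ee_pos: [0.5699, 0.0447, 0.0461]
eef_rot: [3.141, 0.001, -0.173]
force: [-0.3, -0.7, 0.7]
grip_width: 0.0006
```

>>> arm_command(increments=[{"gripper":0,"slide":[0,0,-0.001],"yaw":0},{"gripper":0,"slide":[0,0,-0.002],"yaw":0},{"gripper":0,"slide":[0,0,-0.002],"yaw":0}])

```text
time_s: 9.93
ee_pos: [0.5707, 0.0447, 0.045]
eef_rot: [-3.141, -0.001, -0.173]
force: [-3.2, -0.0, 7.5]
grip_width: 0.0005
```

>>> arm_command(increments=[{"gripper":0,"slide":[0,0,-0.0007],"yaw":0},{"gripper":0,"slide":[0,0,-0.0015],"yaw":0},{"gripper":0,"slide":[0,0,-0.0015],"yaw":0}])

```text
time_s: 10.3
ee_pos: [0.5708, 0.0447, 0.044]
eef_rot: [-3.141, -0.001, -0.173]
force: [-5.9, -0.3, 12.6]
grip_width: 0.0003
```

Contact came at 45 mm, so the cover is confirmed unseated, and it's starting to go down. I'll press further.

>>> arm_command(increments=[{"gripper":0,"slide":[0,0,-0.0007],"yaw":0},{"gripper":0,"slide":[0,0,-0.0015],"yaw":0},{"gripper":0,"slide":[0,0,-0.0015],"yaw":0}])

```text
time_s: 10.68
ee_pos: [0.5708, 0.0446, 0.0425]
eef_rot: [-3.141, -0.001, -0.173]
force: [-5.1, -0.6, 13.6]
grip_width: 0.0008
```

>>> arm_command(increments=[{"gripper":0,"slide":[0,0,-0.0007],"yaw":0},{"gripper":0,"slide":[0,0,-0.0014],"yaw":0},{"gripper":0,"slide":[0,0,-0.0014],"yaw":0}])

```text
time_s: 11.05
ee_pos: [0.5708, 0.0447, 0.0422]
eef_rot: [-3.141, -0.001, -0.173]
force: [-11.2, 0.0, 23.6]
grip_width: 0.0007
```

>>> arm_command(increments=[{"gripper":0,"slide":[0,0,-0.0005],"yaw":0},{"gripper":0,"slide":[0,0,-0.0005],"yaw":0}])

```text
time_s: 11.3
ee_pos: [0.5708, 0.0447, 0.0421]
eef_rot: [-3.141, -0.001, -0.173]
force: [-14.7, -0.2, 29.6]
grip_width: 0.0004
```

>>> arm_command(increments=[{"gripper":0,"slide":[0,0,0.012],"yaw":0},{"gripper":0,"slide":[-0.021,0.0032,0.02],"yaw":0},{"gripper":0,"slide":[-0.06,0.009,0.045],"yaw":0},{"gripper":0,"slide":[-0.1,0.01,0.08],"yaw":0},{"gripper":0,"slide":[-0.13,-0.02,0.11],"yaw":0},{"gripper":0,"slide":[-0.13,-0.05,0.12],"yaw":0},{"gripper":0,"slide":[-0.13,-0.05,0.12],"yaw":0},{"gripper":0,"slide":[-0.13,-0.05,0.12],"yaw":0}])

```text
time_s: 12.3
ee_pos: [0.4405, -0.005, 0.159]
eef_rot: [-3.141, 0.0, -0.173]
force: [-0.3, 0.7, -0.5]
grip_width: 0.0003
```

```bash
python3 - <<'E'
from h import *
w=imaging.camera("wrist"); s=imaging.camera("scene"); save(w,"w5.png"); save(s,"s5.png")
s0=cv2.imread("pics/scene0.png"); b=s["color"][:,:,::-1]
f=lambda i:cv2.resize(i[100:260,160:340],None,fx=2.2,fy=2.2,interpolation=cv2.INTER_CUBIC)
v=np.hstack([f(s0),f(b)]); W=cv2.resize(w["color"][:,:,::-1],None,fx=.6,fy=.6)
W=cv2.copyMakeBorder(W,0,0,0,v.shape[1]-W.shape[1],0)
cv2.imwrite("pics/end.png",np.vstack([v,W]))
o=readout.get_obs();print(o["time_s"],o["ee_pos"],o["force"])
E
```

```text
12.4 [ 0.44046024 -0.0047538   0.15881065] [-0.38743118  0.15410633  0.0659069 ]
```

View pics/end.png

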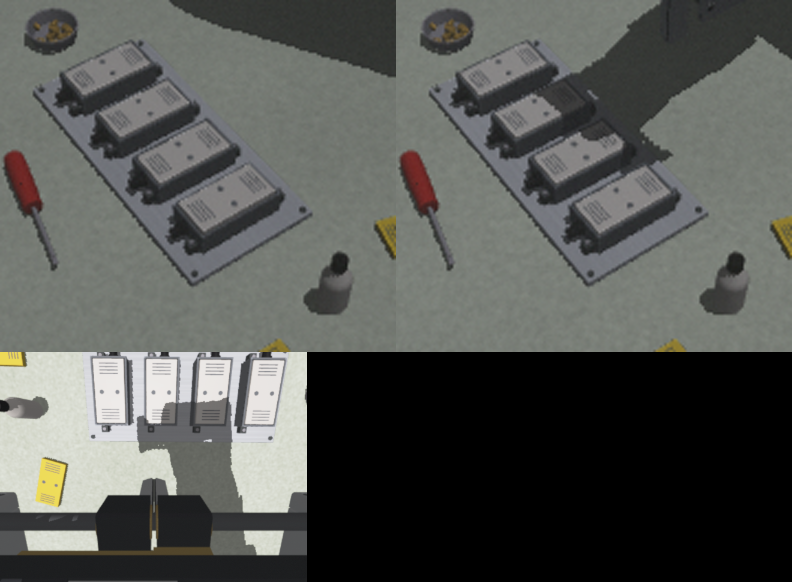

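The final view shows cover 4, at about (620,200) in the right crop, lying in its rim like the others. The bottle, dish and screwdriver haven't moved, and the tool is clear of everything.

```bash
python3 -c "
from station import job; print(job.hand_in())"
```

```text
the job is handed in; nothing more can be done
None
```

Cover_4 was the one that rocked; I pressed it home and handed the job in at about 12.4 s.

- **Finding it:** I pressed the -x end of covers 1 to 4 in turn. Covers 1–3 stopped the fingertips firmly at about 42.2 mm and stayed level. Cover 4's far end rose in the wrist view, and its middle was first met at about 45 mm.
- **Pressing it in:** I pressed the middle of cover 4 with up to about 30 N. It went down to 42.1–42.2 mm, the same height as the others, and held there.
- **Last checks:** In the final pictures cover 4 lies flat, the bottle, dish and screwdriver are where they were, and the arm is touching nothing. I didn't press cover 4's ends again afterwards, so that it is flat rests on the height reached and the pictures.
- **Failed or unclear:** One early move call was refused because it left out the gripper field, and nothing moved. The end presses alone were hard to feel, so the wrist pictures identified the rocking cover more than the force did.

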